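Draw a spun tube up to show its label

TASK

Draw the red-capped tube in the centrifuge rotor slowly and straight out along its slanted bore, without forcing it sideways, until the whole of its white label stands clear of the bore but the last centimetre or two of the tube is still inside. Finish holding it still there in the gripper, without letting go, and leave the other tubes and everything else on the bench as they are.

Things in the scene. Friction and masses are not known exactly. Their poses are not given: they have to be found in the camera images.
- centrifuge: Ivory benchtop centrifuge, 360 x 440 mm, 250 mm high, fixed; origin under its centre. Its round bowl, 292 mm wide and open at the top, is centred on the rotor; the rim (black seal) stands 257 mm above the bench, the bowl's floor 127 mm. The open lid stands upright to 640 mm at the robot's left, its inside 200 mm or more from the rotor's axis.
- rotor: Grey fixed-angle rotor, 260 mm across, locked in the bowl. Origin on its axis, underside; z up. Six bores 60 deg apart lean 25 deg, mouths inward, 72 mm from the axis, 85 mm up. The red-capped tube's bore lies to the rotor's own +x, the side far from the robot; the bores beside it are empty. The top is dished: outer rim 95 mm up, hub flat at 60 mm with a nut 32 mm wide up to 70 mm.
- bore_mouth (a point): Centre of the mouth of the red-capped tube's bore (rim of a steel sleeve 41 mm across). z points out of the bore along its axis, the way to draw the tube (25 deg from vertical, leaning back towards the hub); x points away from the hub and upwards, y sideways. Bore: 30.5 mm wide, 73 mm deep, flat floor.
- red_cap (a point): Centre of the red cap of the tube to be drawn. Cap: a ribbed cylinder 34.4 mm across and 15 mm high, the topmost 15 mm of the tube. z runs along the tube from foot to cap. At the start it lies 34.5 mm out from the bore's mouth along the bore's axis.
- red_tube_mid (a point): Half-way along the same tube, 57.5 mm from its foot (z along the tube, foot to cap). Pale plastic tube 29 mm across, 115 mm long with its cap, foot rounded off over 9 mm, 50 to 100 g, a free sliding fit in its bore (1.5 mm play). At the start its foot stands on the bore's floor and 42 mm of it stand out.
- label_low (a point): On the tube's axis at the lower edge of its white wrap-around label, 45 mm from the foot; the label is 40 mm high. At the start this edge lies 28 mm down inside the bore.
- tube_foot (a point): The tube's foot, on its axis; at the start on the bore's floor, 73 mm below the mouth.
- green_tube: A tube of the same make with a green cap, in the bore 120 deg round from the red one; origin at its foot, z along it towards the cap. To be left alone.
- blue_tube: A tube of the same make with a blue cap, in the bore 120 deg round the other way; origin at its foot, z along it. To be left alone.
- grey_rack: Grey rack of small capped tubes, 222 x 117 mm, 88 mm high with the tubes, on the bench to the robot's right; origin under its centre. To be left alone.
- yellow_rack: Yellow rack of small capped tubes, 264 x 96 mm, 88 mm high with the tubes, on the bench to the right; origin under its centre. To be left alone.
- disinfectant: White bottle with a blue cap, 72 mm across, 190 mm high, on the bench to the robot's left; origin under its centre. To be left alone.
- glove_box: Pale blue glove box, 125 x 240 mm, 87 mm high with the glove that sticks out, on the bench to the left; origin under its centre. To be left alone.
- pen_cup: Black cup of markers, 76 mm across, cup 95 mm high (150 mm with the markers), on the bench to the left; origin under its centre. To be left alone.

How it is judged:
By the outcome, as a careful person would: the job done as asked, in the order asked, and still so for the second after the job is handed in, while the arm keeps its last pose, push and grip.
It also fails if it takes over 35 s, if anything falls off the work surface, if the arm or the gripper's body presses on something with over 40 N, if the wrist force passes 120 N, or if a joint passes its speed limit or range.

ROBOT

A 6-joint arm with a two-finger parallel gripper is mounted at the origin on the work surface. World frame = base frame: x ahead of the robot, y to its left, z up, the work surface at z = 0. Lengths are in mm, angles in degrees, forces in N, time in s.
With the tool pointing down it reaches from about 300 to 850 mm from the base axis. Payload 4.2 kg.
Tool frame: the origin (TCP) lies between the finger pads; the fingertips stand 19 mm ahead of it and the grasp point (between the pads) is the TCP (env.tips_ahead is the distance from the TCP to the fingertips, in mm); z points along the fingers, y is the direction in which the jaws open and shut (so a half turn about z gives the same grasp; the last joint's range is limited). The gripper opens to 91 mm and grips with 3 to 60 N. Pads are 32 mm wide; open, the fingers measure 118 mm over their backs; the gripper's body (76 mm by 178 mm) begins 60 mm behind the grasp point.
Start: joints at [71.562, 18.312, 89.639, -0, 72.044, -1.146], TCP at [170.914, 549.026, 232.976] pointing down, gripper open.
Joint ranges: [-177.97, 177.97], [-48.28, 115.42], [12.27, 149.76], [-77.06, 257.06], [2.81, 150.46], [-146.56, 146.56]. Speed limits (degrees/s): [147.25, 147.25, 180, 180, 180, 180].

INTERFACE

Orientations are given as [roll, pitch, yaw] about the fixed x, y, z axes, in that order (R = Rz(yaw) Ry(pitch) Rx(roll)).
In Python, from workcell import telemetry, viewer, job_done, env gives the robot as it stands. The module is installed in compiled form; this text tells all that it offers.
- The arm moves only by the shell command python3 -m jog 'ROWS' [FORCE]. ROWS is JSON, a list of rows, each a list of 3 entries, a list of its own where there are three numbers: the shift along the tool's x, y, z in cm, then the turn about the tool's z in degrees, then the opening, from 0 (shut) to 1 (fully open). A call has 1 to 10 rows; each row shifts and turns the pose as measured when the row begins, along the tool's axes as they then stand; what a row does not reach is not made up. A row lasts 1/8 s, in which the tool goes at most 62.5 mm and 10.7 degrees, less where a joint would pass 70% of its speed; a pose out of reach is approached as far as the arm can. A call is refused whole if a number of a shift passes 6.25 or a number of a turn 10.7, either way. A call with a gripper value outside its range is refused whole. The fingers move at their own pace and stop on an object; FORCE is the grip in N (left out, the last holds). Time passes only in rows, so rows that do not move let the fingers close. It gives the time, the measured TCP pose, the force and the opening at its end, in the units of the state.
- telemetry.state(): the state, without advancing time (a new reading comes with each control period).
- viewer.grab_frame(name): name is "side" or "top"; returns a dict with "color" (400x640x3 uint8, red, green, blue), "K" (3x3 intrinsics, pixels), "k1" (the pictures are not rectified: a ray, as slopes to the right and down, at radius r is drawn at 1 + k1 r^2 times it, then the intrinsics apply), "rvec" (rotation vector, rad) and "tvec" (3), from world to camera coordinates, as OpenCV has them. Camera axes: x right, y down, z forward; pixel columns grow to the right and rows downward; lengths in mm; the calibration is good to about 2 mm. A picture is of the moment at which its call begins. There is no depth.
- job_done(): hands the job in, once; it reports no verdict.
The state is a dict: "time_s": time; "qpos": joint angles; "qvel": joint speeds; "effort": joint torques, N m; "ee_pos": TCP position; "ee_rot": TCP orientation; "force": force on the tool from outside, world axes, zero at the start; "torque": the same for the moment, N m; "gripper_width": finger opening in mm.
Only numpy, scipy, OpenCV 4.12 (cv2) and the standard library are available. Lean on these libraries where they do the work, as an engineer would, in place of code of your own. Each camera call takes 0.05 s, during which the arm holds its last target. There are 200 camera calls.

## Working session

There is one attempt and no reset: what is moved stays moved. The work goes in short steps, Python scripts to look and compute and a shell command to move; the robot and the scene stay as the last step left them, time stands still between calls to the robot, and variables do not carry over. Pictures are saved under pics/ and viewed, about 8 in all and at most 12, crops included, and the job is handed in when it is done.

```bash
mkdir -p pics; cat > h.py <<'E'
import numpy as np, cv2
from workcell import telemetry, viewer, env
from scipy.spatial.transform import Rotation as R
def grab(n,name):
    f=viewer.grab_frame(n); cv2.imwrite(f'pics/{name}.png',f['color'][:,:,::-1]); 
    np.savez(f'pics/{name}.npz',**{k:np.asarray(f[k]) for k in('K','k1','rvec','tvec')}); return f
def proj(f,P):
    D=np.array([float(f['k1']),0,0,0]); 
    return cv2.projectPoints(np.asarray(P,float).reshape(-1,3),np.asarray(f['rvec'],float),np.asarray(f['tvec'],float),np.asarray(f['K'],float),D)[0][:,0]
def ray(f,uv):
    D=np.array([float(f['k1']),0,0,0]);
    n=cv2.undistortPoints(np.array([[uv]],float),np.asarray(f['K'],float),D)[0,0]
    Rm=cv2.Rodrigues(np.asarray(f['rvec'],float))[0]; t=np.asarray(f['tvec'],float).ravel()
    d=Rm.T@np.array([n[0],n[1],1]); return -Rm.T@t, d/np.linalg.norm(d)
E
python3 - <<'E'
from h import *
for n in('side','top'):
    f=grab(n,n+'0'); print(n,f['K'].tolist(),f['k1'],ray(f,(320,200)))
print(telemetry.state())
E
```

```text
side [[413.6107947740551, 0.0, 315.9153808050205], [0.0, 413.6107947740551, 210.04367296590547], [0.0, 0.0, 1.0]] -0.0451063614259088 (array([-631.81358518,  167.26145463, 1044.82366528]), array([ 0.8056773 , -0.13224178, -0.57740471]))
top [[486.79536397309926, 0.0, 317.01757346532935], [0.0, 486.79536397309926, 198.79981596748516], [0.0, 0.0, 1.0]] 0.04174654403187921 (array([ 361.48173216,  -13.82992065, 1554.60958426]), array([ 0.10351025,  0.01200655, -0.99455592]))
{'time_s': 0.1, 'qpos': array([ 7.15642874e+01,  1.83486853e+01,  8.96982992e+01, -5.88605754e-04,
        7.20456687e+01, -1.14760029e+00]), 'qvel': array([ 0.06226549,  0.00893854, -0.25563207,  0.01825296,  0.07423442,
        0.04449411]), 'effort': array([ 2.80883005e-04, -4.13327193e+01, -2.32512474e+01,  7.30722374e-02,
        4.22228209e-02, -4.40405609e-05]), 'ee_pos': array([170.76182994, 548.6176811 , 232.20482184]), 'ee_rot': array([-1.79907354e+02, -1.29612893e-03,  1.62712069e+02]), 'force': array([-0.89924419, -0.43609177,  0.24337136]), 'torque': array([-0.05670472,  0.00301649, -0.0535546 ]), 'gripper_width': 91.11171979616537}
```

View pics/side0.png

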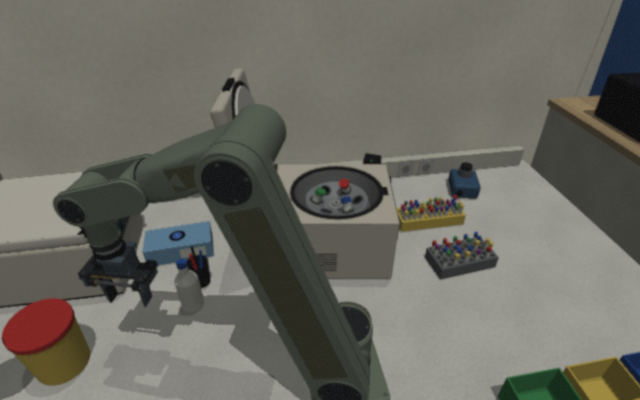

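View pics/top0.png

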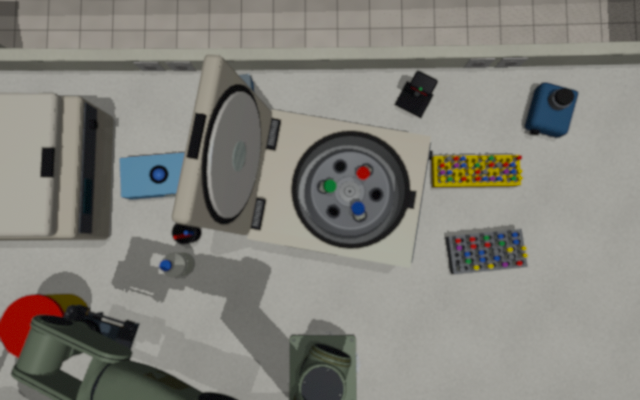

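```bash
cat > fit.py <<'E'
from h import *
from scipy.optimize import least_squares
def load(n): return dict(np.load(f'pics/{n}.npz')), cv2.imread(f'pics/{n}.png')
def blob(img,c,near,rad=14):
    h=cv2.cvtColor(img,cv2.COLOR_BGR2HSV).astype(int); H,S,V=h[...,0],h[...,1],h[...,2]
    m={'r':(H<8)|(H>172),'g':(H>45)&(H<85),'b':(H>100)&(H<128)}[c]&(S>120)&(V>50)
    yy,xx=np.mgrid[:img.shape[0],:img.shape[1]]; m&=np.hypot(xx-near[0],yy-near[1])<rad
    return np.array([xx[m].mean(),yy[m].mean()]),m.sum()
a=np.linspace(0,2*np.pi,40)
def cyl(c,ax,r,h):
    u=np.cross(ax,[0,1,.1]);u/=np.linalg.norm(u);v=np.cross(ax,u)
    ring=r*(np.cos(a)[:,None]*u+np.sin(a)[:,None]*v); return np.r_[c+ring+ax*h/2,c+ring-ax*h/2]
def hullc(f,P):
    h=cv2.convexHull(proj(f,P).astype(np.float32)); m=cv2.moments(h); return np.array([m['m10']/m['m00'],m['m01']/m['m00']]),m['m00']
s=np.sin(np.radians(25));c=np.cos(np.radians(25))
def bore(p,k):
    t=np.radians(p[3]+k); e=np.array([np.cos(t),np.sin(t),0]); o=np.array(p[:3])
    return o+72*e+[0,0,85], -s*e+c*np.array([0,0,1])
if __name__=='__main__':
    near={'top0':dict(r=(363,173),g=(329,187),b=(358,208)),'side0':dict(r=(344,184),g=(321,191),b=(347,201))}
    obs=[]
    for n in near:
        f,img=load(n)
        for k in 'rgb':
            uv,N=blob(img,k,near[n][k]); print(n,k,uv,N); obs.append((f,k,uv,n,N))
    def res(p,gs):
        o=[]
        for f,k,uv,n,N in obs:
            m,ax=bore(p,{'r':0,'g':gs*120,'b':-gs*120}[k]); w=1
            o.append((hullc(f,cyl(m+34.5*ax,ax,17.2,15))[0]-uv)*w)
        return np.concatenate(o)
    for gs in(1,-1):
        r=least_squares(res,[500,-50,135,-20],args=(gs,)); print(gs,r.x,r.cost,r.fun.round(1))
        if gs==1: np.save('rotor.npy',r.x); m,ax=bore(r.x,0); print('mouth',m,'ax',ax,'cap',m+34.5*ax, [hullc(o[0],cyl(m+34.5*ax,ax,17.2,15))[1] for o in obs[::3]])
    import cv2 as _
    out=[cv2.resize(cv2.imread('pics/top0.png')[125:250,285:415],None,fx=4,fy=4,interpolation=2),cv2.resize(cv2.imread('pics/side0.png')[155:230,280:400],None,fx=4,fy=4)]
    w=520; cv2.imwrite('pics/crop0.png',np.vstack([out[0],np.pad(out[1],((0,0),(0,40),(0,0)))])[:800])
E
python3 fit.py
```

```text
top0 r [362.76821192 172.47019868] 151
top0 g [329.328 185.472] 125
top0 b [357.67605634 207.98591549] 142
side0 r [343.49333333 183.02666667] 75
side0 g [320.69565217 191.2826087 ] 46
side0 b [345.34146341 199.26829268] 41
1 [531.87382289 -56.92052169 106.61217073 -15.37972584] 373.10886658531683 [-16.1  -4.   -8.    8.3  -1.4  -4.9 -12.8   4.1  -6.4   8.9  -2.1   2.5]
mouth [601.29545329 -76.01599845 191.61217073] ax [-0.40748401  0.11208468  0.90630779] cap [587.23725492 -72.14907687 222.87978939] [134.93206090363674, 82.07807506225072]
-1 [500. -50. 135. -20.] 2549.3154679913728 [-16.4   6.4  23.9  29.6 -39.4  -5.4 -11.7   2.6  21.9   9.9 -32.3  -1.1]
```

```bash
sed -i "s/\[500,-50,135,-20\],args=(gs,)/[530,-60,135,-37],args=(gs,),diff_step=1e-3/; s/for gs in(1,-1)/for gs in(1,)/" fit.py; python3 fit.py
```

```text
top0 r [362.76821192 172.47019868] 151
top0 g [329.328 185.472] 125
top0 b [357.67605634 207.98591549] 142
side0 r [343.49333333 183.02666667] 75
side0 g [320.69565217 191.2826087 ] 46
side0 b [345.34146341 199.26829268] 41
1 [528.33354859 -79.94751339 127.81114465 -38.91365012] 0.9953042591202105 [ 0.5 -0.3 -0.1  0.   0.4  0.3  0.1  0.1 -1.2  0.   0.   0. ]
mouth [ 584.35628209 -125.17420166  212.81114465] ax [-0.32883653  0.26546701  0.90630779] cap [ 573.01142176 -116.01558998  244.0787633 ] [140.262724873377, 83.82230057520792]
```

View pics/crop0.png

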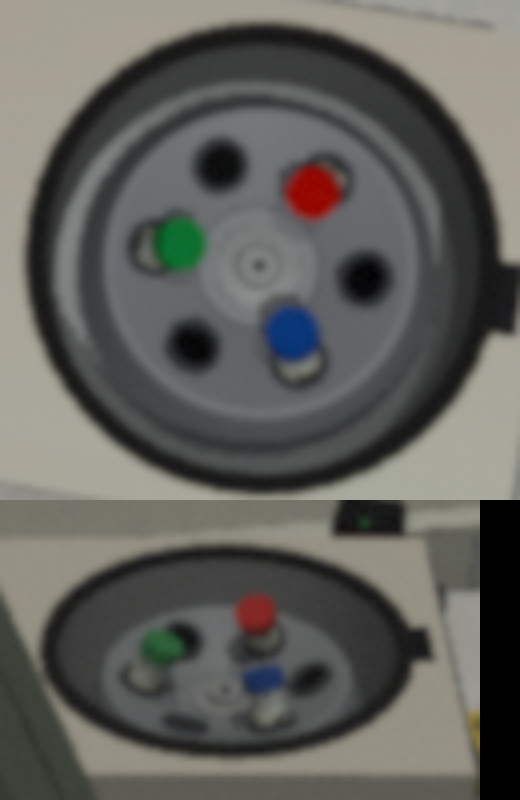

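```bash
python3 -m jog '[[[0,0,-5],5.4,1],[[0,0,-5],5.4,1],[[0,0,-5],5.4,1],[[0,0,-5],5.4,1],[[0,0,-3],0,1]]' && python3 -m jog '[[[-3.9,-3.2,0],0,1],[[-3.9,-3.2,0],0,1],[[-3.9,-3.2,0],0,1],[[-3.9,-3.2,0],0,1],[[-3.9,-3.2,0],0,1],[[-3.9,-3.2,0],0,1],[[-3.9,-3.2,0],0,1]]'
```

```text
time_s: 0.72
ee_pos: [170.5, 547.9, 463.0]
ee_rot: [-179.2, 0.3, 140.4]
force: [-0.5, -0.3, -0.2]
gripper_width: 91.6
time_s: 1.6
ee_pos: [239.4, 194.8, 465.4]
ee_rot: [-179.2, 0.4, 140.7]
force: [0.8, 0.3, 1.1]
gripper_width: 91.0
```

```bash
python3 -m jog '[[[-4.1,-2.4,0],0,1],[[-4.1,-2.4,0],0,1],[[-4.1,-2.4,0],0,1],[[-4.1,-2.4,0],0,1],[[-4.1,-2.4,0],0,1],[[-4.1,-2.4,0],0,1]]' && python3 -m jog '[[[-3.5,1.8,0],0,1],[[-3.5,1.8,0],0,1],[[-3.5,1.8,0],0,1],[[-3.5,1.8,0],0,1],[[-3.5,1.8,0],0,1],[[-3.5,1.8,0],0,1],[[0,0,0],0,1]]'; cat > rel.py <<'E'
from fit import *
import sys
p=np.load('rotor.npy'); m,ax=bore(p,0); d=float(sys.argv[1]) if len(sys.argv)>1 else 0
tgt=m+(34.5+d)*ax; st=telemetry.state(); Rm=R.from_euler('xyz',st['ee_rot'],degrees=True).as_matrix()
print('tcp',st['ee_pos'].round(1),'rot',st['ee_rot'].round(2),'tgt',tgt.round(1),'shift cm',(Rm.T@(tgt-st['ee_pos'])/10).round(2),'ax in tool',(Rm.T@ax).round(3),'want yaw',180+p[3],'F',st['force'].round(1),'w',st['gripper_width'].round(1),'t',st['time_s'])
E
python3 rel.py
```

```text
time_s: 2.35
ee_pos: [338.3, -81.9, 468.5]
ee_rot: [-179.3, 0.5, 140.8]
force: [0.5, 0.5, -0.2]
gripper_width: 91.2
time_s: 3.22
ee_pos: [575.5, -138.7, 463.8]
ee_rot: [-179.1, 0.1, 140.2]
force: [-0.3, 0.2, -0.4]
gripper_width: 91.2Traceback (most recent call last):
  File "rel.py", line 5, in <module>
    print('tcp',st['ee_pos'].round(1),'rot',st['ee_rot'].round(2),'tgt',tgt.round(1),'shift cm',(Rm.T@(tgt-st['ee_pos'])/10).round(2),'ax in tool',(Rm.T@ax).round(3),'want yaw',180+p[3],'F',st['force'].round(1),'w',st['gripper_width'].round(1),'t',st['time_s'])
                                                                                                                                                                                                                       ^^^^^^^^^^^^^^^^^^^^^^^^^
AttributeError: 'float' object has no attribute 'round'
```

```bash
sed -i "s/st\['gripper_width'\].round(1)/st['gripper_width']/" rel.py; python3 -m jog '[[[0.8,0.8,4],-0.4,1],[[0.8,0.8,4],-0.4,1],[[0,0,4],0,1],[[0,0,2],0,1],[[0,0,0],0,1]]'; python3 rel.py; python3 - <<'E'
from h import *
grab('side','s1');grab('top','t1')
a=cv2.resize(cv2.imread('pics/s1.png')[130:240,270:410],None,fx=4,fy=4,interpolation=2)
cv2.imwrite('pics/s1c.png',a)
E
```

```text
time_s: 3.85
ee_pos: [567.7, -116.5, 320.3]
ee_rot: [-179.0, -0.0, 141.0]
force: [0.1, -0.0, 0.5]
gripper_width: 91.4
tcp [ 567.7 -116.5  320.3] rot [-1.7903e+02 -2.0000e-02  1.4104e+02] tgt [ 573.  -116.   244.1] shift cm [-0.38  0.5   7.61] ax in tool [ 0.423 -0.016 -0.906] want yaw 141.08634987602835 F [ 0.1 -0.   0.5] w 91.43756585403072 t 3.85
```

View pics/s1c.png

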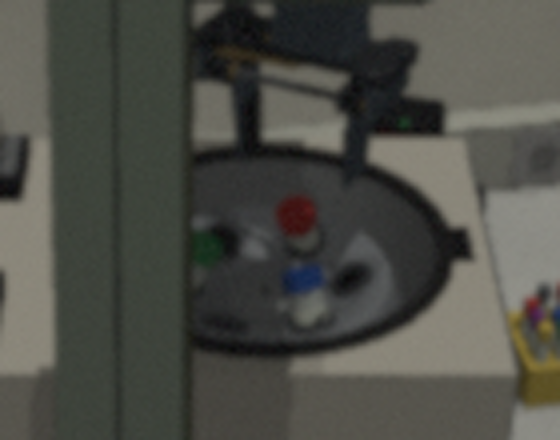

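```bash
python3 -m jog '[[[-0.2,0.25,2.5],0,1],[[-0.2,0.25,2],0,1],[[0,0,1.5],0,1],[[0,0,0.8],0,1],[[0,0,0.4],0,1],[[0,0,0],0,1]]'; python3 rel.py; python3 - <<'E'
from h import *
grab('side','s2')
a=cv2.resize(cv2.imread('pics/s2.png')[130:240,270:410],None,fx=4,fy=4,interpolation=2)
b=cv2.resize(grab('top','t2')['color'][120:230,290:430,::-1],None,fx=4,fy=4,interpolation=2)
cv2.imwrite('pics/s2c.png',cv2.resize(np.hstack([a,b]),(800,314)))
E
```

```text
time_s: 4.7
ee_pos: [577.9, -117.5, 256.3]
ee_rot: [-179.5, 1.0, 141.0]
force: [0.3, -0.4, -0.5]
gripper_width: 91.3
tcp [ 577.9 -117.5  256.3] rot [-179.52    0.97  141.01] tgt [ 573.  -116.   244.1] shift cm [ 0.49 -0.18  1.21] ax in tool [ 0.407 -0.008 -0.913] want yaw 141.08634987602835 F [ 0.3 -0.4 -0.5] w 91.31068071268561 t 4.7
```

View pics/s2c.png

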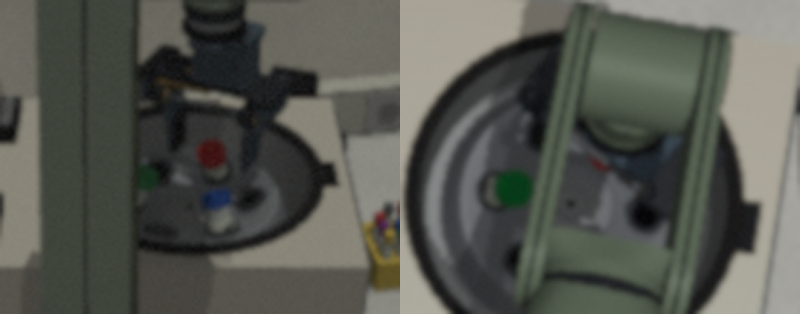

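```bash
python3 -m jog '[[[0.3,-0.1,0.5],0,1],[[0.2,-0.1,0.4],0,1],[[0,0,0],0,1],[[0,0,0],0,1]]'; python3 rel.py
```

```text
time_s: 5.3
ee_pos: [572.8, -116.0, 247.5]
ee_rot: [-179.6, 1.1, 141.0]
force: [-0.1, 0.2, 0.9]
gripper_width: 90.7
tcp [ 572.8 -116.   247.5] rot [-179.57    1.06  141.01] tgt [ 573.  -116.   244.1] shift cm [-0.02  0.02  0.35] ax in tool [ 0.406 -0.007 -0.914] want yaw 141.08634987602835 F [-0.1  0.2  0.9] w 90.66427418170397 t 5.3
```

```bash
python3 -m jog '[[[0,0,0.2],0,1],[[0,0,0],0,0.6],[[0,0,0],0,0.46],[[0,0,0],0,0.46],[[0,0,0],0,0.46]]' 4; python3 -m jog '[[[0,0,0],0,0.42],[[0,0,0],0,0.38],[[0,0,0],0,0.3],[[0,0,0],0,0.3]]' 4; python3 rel.py
```

```text
time_s: 5.92
ee_pos: [573.1, -116.1, 245.6]
ee_rot: [-179.6, 1.1, 141.0]
force: [-0.0, -0.1, -0.1]
gripper_width: 54.1
time_s: 6.42
ee_pos: [573.1, -116.0, 245.6]
ee_rot: [-179.6, 1.1, 141.0]
force: [-0.8, 0.2, -1.0]
gripper_width: 34.1
tcp [ 573.1 -116.   245.6] rot [-179.59    1.09  141.01] tgt [ 573.  -116.   244.1] shift cm [ 0.01 -0.    0.15] ax in tool [ 0.405 -0.007 -0.914] want yaw 141.08634987602835 F [-0.8  0.2 -1. ] w 34.05329822812212 t 6.425
```

```bash
python3 -m jog '[[[0,0,0],0,0.1],[[0,0,0],0,0],[[0,0,0],0,0],[[0,0,0],0,0]]' 18; python3 rel.py
```

```text
time_s: 6.92
ee_pos: [573.1, -116.0, 245.6]
ee_rot: [-179.6, 1.1, 141.0]
force: [-0.1, -0.7, -0.2]
gripper_width: 33.8
tcp [ 573.1 -116.   245.6] rot [-179.59    1.09  141.01] tgt [ 573.  -116.   244.1] shift cm [ 0.01 -0.    0.15] ax in tool [ 0.405 -0.007 -0.914] want yaw 141.08634987602835 F [-0.1 -0.7 -0.2] w 33.803120418243154 t 6.925
```

```bash
cat > dev.py <<'E'
from fit import *
m,ax=bore(np.load('rotor.npy'),0); st=telemetry.state(); Rm=R.from_euler('xyz',st['ee_rot'],degrees=True).as_matrix()
D=st['ee_pos']-np.array([573.1,-116.0,245.6]); d=D@ax; print('drawn',d.round(1),'off-axis in tool mm',(Rm.T@(D-d*ax)).round(2),'ax tool',(Rm.T@ax).round(3),'F tool',(Rm.T@st['force']).round(1),'w',st['gripper_width'],'t',st['time_s'],st['ee_rot'].round(1))
E
python3 -m jog '[[[0.08,0,-0.18],0,0],[[0.08,0,-0.18],0,0],[[0.08,0,-0.18],0,0],[[0.08,0,-0.18],0,0]]' ; python3 dev.py
```

```text
time_s: 7.42
ee_pos: [570.4, -113.9, 252.9]
ee_rot: [-179.6, 1.1, 141.0]
force: [0.8, -0.3, -0.1]
gripper_width: 33.7
drawn 8.1 off-axis in tool mm [ 0.03 -0.09  0.01] ax tool [ 0.405 -0.007 -0.914] F tool [-0.8  0.3  0.1] w 33.712246441983 t 7.425 [-179.6    1.1  141. ]
```

Tracking well, with low force; continuing.

```bash
python3 -m jog '[[[0.08,0,-0.18],0,0],[[0.08,0,-0.18],0,0],[[0.08,0,-0.18],0,0],[[0.08,0,-0.18],0,0],[[0.08,0,-0.18],0,0],[[0.08,0,-0.18],0,0],[[0.08,0,-0.18],0,0],[[0.08,0,-0.18],0,0]]' ; python3 dev.py; python3 - <<'E'
from h import *
a=cv2.resize(grab('side','s3')['color'][130:240,270:410,::-1],None,fx=5,fy=5,interpolation=2)
cv2.imwrite('pics/s3c.png',a)
E
```

```text
time_s: 8.43
ee_pos: [564.7, -109.3, 268.3]
ee_rot: [-179.6, 1.1, 141.0]
force: [-0.4, -0.4, -0.8]
gripper_width: 33.9
drawn 25.1 off-axis in tool mm [0.14 0.   0.06] ax tool [ 0.406 -0.007 -0.914] F tool [ 0.1 -0.5  0.8] w 33.9174857370546 t 8.425 [-179.6    1.1  141. ]
```

View pics/s3c.png

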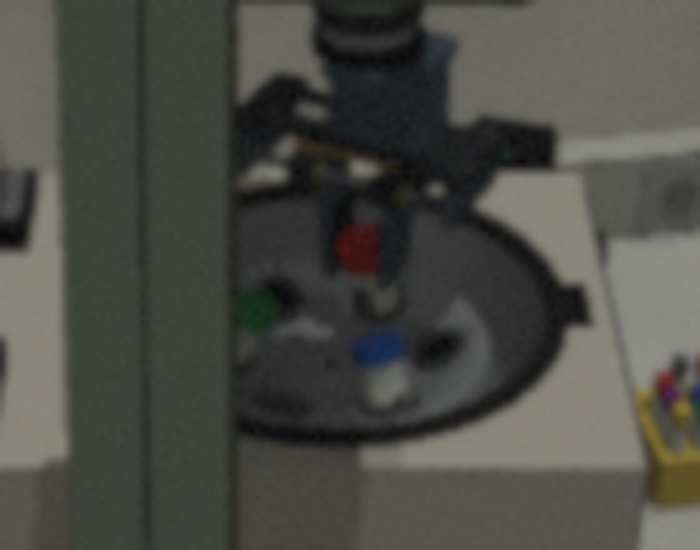

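```bash
python3 -m jog '[[[0.08,0,-0.18],0,0],[[0.08,0,-0.18],0,0],[[0.08,0,-0.18],0,0],[[0.08,0,-0.18],0,0],[[0.08,0,-0.18],0,0],[[0.08,0,-0.18],0,0],[[0.08,0,-0.18],0,0],[[0.08,0,-0.18],0,0]]' ; python3 dev.py
```

```text
time_s: 9.48
ee_pos: [559.2, -104.6, 283.7]
ee_rot: [-179.6, 1.1, 141.0]
force: [-0.3, -0.4, -0.7]
gripper_width: 34.0
drawn 42.1 off-axis in tool mm [0.19 0.14 0.08] ax tool [ 0.406 -0.007 -0.914] F tool [-0.  -0.5  0.7] w 33.98660608771059 t 9.475 [-179.6    1.1  141. ]
```

```bash
python3 -m jog '[[[0.08,0,-0.18],0,0],[[0.08,-0.01,-0.18],0,0],[[0.08,0,-0.18],0,0],[[0.08,-0.01,-0.18],0,0],[[0.08,0,-0.18],0,0],[[0.07,0,-0.16],0,0],[[0.06,0,-0.14],0,0],[[0,0,0],0,0],[[0,0,0],0,0]]' ; python3 dev.py; python3 - <<'E'
from fit import *
f=grab('side','s4');img=f['color'][:,:,::-1]
cv2.imwrite('pics/s4c.png',cv2.resize(img[130:230,290:400],None,fx=6,fy=6,interpolation=2))
m,ax=bore(np.load('rotor.npy'),0)
P=lambda s:((proj(f,m+s*ax)[0]-[290,130])*6).round()
print('crop px: cap centre',P(34.5+57),'mouth',P(0),'label low',P(-28+57),'label high',P(12+57))
E
```

```text
time_s: 10.6
ee_pos: [554.5, -100.9, 296.6]
ee_rot: [-179.6, 1.1, 141.0]
force: [-0.7, 0.0, -1.0]
gripper_width: 33.7
drawn 56.3 off-axis in tool mm [0.19 0.05 0.09] ax tool [ 0.406 -0.007 -0.914] F tool [ 0.6 -0.4  1. ] w 33.68522773495331 t 10.6 [-179.6    1.1  141. ]
crop px: cap centre [305. 263.] mouth [331. 351.] label low [323. 324.] label high [312. 285.]
```

View pics/s4c.png

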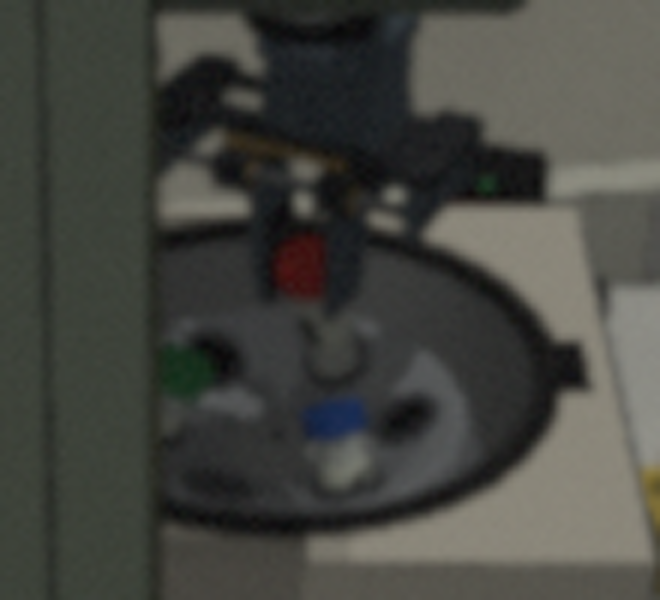

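```bash
python3 -c "
from workcell import job_done; print(job_done())"
```

```text
the job is handed in; nothing more can be done
None
```

I drew the red-capped tube about 56 mm straight out along its bore. It is still held there by its cap with an 18 N grip, and I've handed the job in at about 10.7 s of the 35 s allowed.

- **How it was drawn:** the arm moved along the bore axis at about 16 mm/s. It strayed less than 0.3 mm off that axis, and the force on the wrist stayed around 1 N, which is no more than the sensor noise.
- **Where it ended:** by calculation, the label's lower edge is about 28 mm clear of the mouth and about 17 mm of the tube is still inside.
- **Last picture check:** the side view shows the cap within about 1 pixel (roughly 2–5 mm) of where it should be. The lower tube is still in its sleeve, and the green and blue tubes look unmoved. The picture is too coarse to see the label edge itself, so that figure comes from the arm's position and how the cap moved with it.

No check failed. Before gripping, one approach move ended about 5 mm off target, and I corrected it.

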